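Find the heavy side of a bowl blank on the lathe

ROBOT

A 7-joint arm with a two-finger parallel gripper is mounted at the origin on a cart in front of the work surface, level with it; the furniture and walls round the work are solid. World frame = base frame: x ahead of the robot, y to its left, z up, the work surface at z = 0. Lengths are in m, angles in rad, forces in N, time in s.
With the tool pointing down it reaches from about 0.425 to 0.875 m from the base axis. Payload 8.4 kg.
Tool frame: the origin (TCP) lies midway between the tips of the shut fingers; the grasp point (between the pads) lies r.tcp_to_grasp behind it (r.tcp_to_grasp is the distance from the TCP to the grasp point, in m); z points along the fingers, y is the line along which they close (so a half turn about z gives the same grasp; the last joint's range is limited). The gripper opens to 87 mm and grips with 3 to 60 N. Pads are 19 mm wide; open, the fingers measure 117 mm over their backs; the gripper's body (75 mm by 190 mm) begins 51 mm behind the grasp point.
Start: joints at [1.227, 0.333, 0.04, 1.465, -0.013, 1.343, -0.059], TCP at [0.158, -0.631, 0.223] pointing down, gripper open.
Joint ranges: [-2.58, 2.58], [-0.38, 2.09], [-1.3, 1.39], [0.25, 2.4], [-1.5, 4.64], [0.08, 2.09], [-2.65, 2.65]. Speed limits (rad/s): [2.22, 2.22, 2.79, 2.79, 3.14, 3.14, 3.14].

INTERFACE

Orientations are given as a 3x3 rotation matrix whose columns are the frame's x, y, z axes.
In Python, from workcell import telemetry, optics, sign_off, r gives the robot as it stands.
- The arm moves only by the shell command python3 -m creep 'ROWS' [OPENING] [FORCE]. ROWS is JSON, a list of rows, each a list of 4 numbers: the shift along the world's x, y, z in mm, then the turn about the world's z in degrees. In form: [[dx, dy, dz, spin], ...]. A call has 1 to 10 rows; each row shifts and turns the commanded pose from where the row before left it; what a row does not reach is not made up. A row lasts 1/10 s, in which the tool goes at most 50 mm and 8.59 degrees, less where a joint would pass 70% of its speed; a pose out of reach is approached as far as the arm can. A call with a gripper value outside its range is refused whole. OPENING is the opening, from -1 (shut) to 1 (fully open), set as the call begins (- or left out, the last holds). The fingers move at their own pace and stop on an object; FORCE is the grip in N (left out, the last holds). Time passes only in rows, so rows that do not move let the fingers close. It gives the time, the measured TCP pose, the force, the opening and the grip force at its end, in the units of the state.
- telemetry.get_obs(): the state, without advancing time (a new reading comes with each control period).
- optics.snapshot(name): name is "scene" or "side" or "wrist"; returns a dict with "pixels" (480x640x3 uint8, blue, green, red), "z_map" (480x640 float32, m along the optical axis (not along the pixel's ray), 0 where there is no reading), "fovy" (degrees; the focal length in pixels is half the picture's height over the tangent of half this angle, whatever the lens; pixels are square), "cx", "cy" (the principal point, pixels), "rvec" (rotation vector, rad) and "tvec" (3), from world to camera coordinates, as OpenCV has them; the wrist camera has in their place "tool_from_camera" (4x4, takes a point from camera to tool coordinates, whose origin is the TCP and whose axes are the flange's). Camera axes: x right, y down, z forward; pixel columns grow to the right and rows downward; lengths in m; the calibration is good to about 2 mm. A picture is of the moment at which its call begins: read the wrist's pose just before it.
- sign_off(): hands the job in; it is judged then, once.
The state is a dict: "time": time; "joints": joint angles; "qd": joint speeds; "tau": joint torques, N m; "position": TCP position; "orientation": TCP orientation; "wrist_force": force on the tool from outside, world axes, zero at the start; "ft_torque": the same for the moment, N m; "finger_gap": finger opening in m; "grip_force": force on a finger pad.
Only numpy, scipy, OpenCV 4.12 (cv2) and the standard library are available. Lean on these libraries where they do the work, as an engineer would, in place of code of your own. Each camera call takes 0.05 s, during which the arm holds its last target. There are 200 camera calls.

TASK

The wooden blank on the lathe shakes: one side of it is heavier, though nothing shows. Take the handwheel's crank handle and turn it by at least half a turn, feeling where it goes hard and easy, then bring the heavy side of the blank to the bottom and finish while holding the handle still there, so I can pencil a mark on the light side at the top. Leave everything else alone.

Things in the scene. Friction and masses are not known exactly. Their poses are not given: they have to be found in the camera images.
- crank_centre (a point): Fixed point on the spindle's axis, 125 mm above the table, at the middle of the crank handle's length: centre of the 50 mm radius circle that the handle runs on. Its x axis is the level spindle axis, from the handle toward the lathe; z is up. Handwheel (132 mm across, 12 mm thick) faces the robot 55 mm beyond it along x, the headstock 95 mm beyond (178 mm high, 128 mm wide, motor on its left).
- crank_handle: Black spinner handle, 20 mm thick, 80 mm long, level, parallel to the spindle axis, standing out of the handwheel toward the robot, 50 mm off the axis. Origin at its middle, 55 mm from the handwheel. It turns freely on its own pin, so the fingers can keep their orientation (pointing down) while they carry it round.
- spindle (a joint): Angle in rad of spindle, handwheel, handle and wooden blank, which turn as one, without end either way. 0: handle straight above the axis; pi/2: handle level with the axis at the right as seen from the robot, along the x of crank_centre; grows clockwise so seen. Drag of 0.4 N m (8 N at the handle) both ways: it stays where it is left.
- blank (a point): Centre of the turned wooden blank (170 mm across, 58 mm thick) on the lathe's far end, on the spindle axis 260 mm beyond crank_centre. It is round and looks alike all round, but one side of its wood is denser: the handle needs up to 5 to 7 N more while that side rises, as much less while it sinks. Where that side lies to the handle differs each time. Rules call its densest spot, inside and 45 mm off the axis, dense_wood_c0.
- mug_1: white spotted mug, 78x114x93 mm, beside the lathe on the right; leave alone. Origin under its centre.
- nail_jar_1: small jar of nails with a dark screw cap, 62 mm wide, 80 mm high, right of the wooden blank; leave alone. Origin under its centre.
- glue_bottle_1: slim bottle, 40x55x183 mm, standing left of the wooden blank behind the motor; leave alone. Origin under its centre.
- brush_25_1: flat paint brush 214 mm long with a red handle, lying at the front right; leave alone.
- riser_2_1: flat plywood offcut, 91x124x22 mm, lying at the front left; leave alone.

How it is judged:
On the way:
1. the handle, in the fingers, is carried about half a turn round (it comes 95 mm or more from where it stood, on its 100 mm circle) (distance of crank_handle from where it was at the start of the episode above 0.095 m and contact force between the fingers and crank_handle above 2 N).
At the end, for the whole second after the job is handed in: the blank's heavy side is within 20 degrees of straight down, the spindle stands still (under 0.1 rad/s) and the fingers hold the crank handle (more than 2 N on it) (z of dense_wood_c0 in the frame of crank_centre below -0.0422718 m and contact force between the fingers and crank_handle above 2 N and velocity of joint spindle between -0.1 and 0.1 rad/s); the arm keeps its last pose, push and grip.
It fails at once if a bystander is moved more than 30 mm (distance of any of mug_1, nail_jar_1, glue_bottle_1, brush_25_1, riser_2_1 from where it was at the start of the episode above 0.03 m).
It also fails if it takes over 64 s, if anything falls off the work surface, if the arm or the gripper's body presses on something with over 40 N, if the wrist force passes 120 N, or if a joint passes its speed limit or range.

## Working session

There is one attempt and no reset: what is moved stays moved. The work goes in short steps, Python scripts to look and compute and a shell command to move; the robot and the scene stay as the last step left them, time stands still between calls to the robot, and variables do not carry over. Pictures are saved under pics/ and viewed, at most 10 in all, crops included, and the job is handed in when it is done.

```bash
mkdir -p pics
cat > h.py <<'E'
import numpy as np,cv2
from workcell import telemetry,optics,r
def snap(n,f):
    s=optics.snapshot(n); cv2.imwrite('pics/'+f,s['pixels']); np.savez('pics/'+f+'.npz',**s); return s
def pts(s):
    f=240/np.tan(np.radians(s['fovy'])/2); v,u=np.mgrid[:480,:640]; z=s['z_map']
    P=np.stack([(u-s['cx'])/f*z,(v-s['cy'])/f*z,z],-1)
    R=cv2.Rodrigues(np.array(s['rvec'],float))[0]; return (P-np.ravel(s['tvec']))@R
E
python3 - <<'E'
from h import *
o=telemetry.get_obs();print(o,r.tcp_to_grasp)
for n in('scene','side'):
    s=snap(n,n+'1.png'); print(n,s['fovy'],s['cx'],s['cy'],s['rvec'],s['tvec'],(s['z_map']>0).mean())
E
```

```text
{'time': 0.0, 'joints': array([ 1.22681291,  0.33391558,  0.03983998,  1.4662601 , -0.01340319,
        1.3432745 , -0.05852889]), 'qd': array([ 4.60851042e-04, -8.71044375e-04,  6.72781307e-05,  3.20960939e-04,
       -2.68614495e-04, -1.39449097e-03, -4.00227556e-04]), 'tau': array([ 2.12918283e-03, -6.56368303e+01,  1.33649625e+00, -4.03791118e+01,
       -5.95394103e-02,  4.48054809e-02,  9.45303236e-05]), 'position': array([ 0.15740793, -0.63018189,  0.22166123]), 'orientation': array([[ 9.70193383e-01,  2.42331534e-01, -4.76740820e-04],
       [ 2.42331985e-01, -9.70192199e-01,  1.51886883e-03],
       [-9.44604104e-05, -1.58912604e-03, -9.99998733e-01]]), 'wrist_force': array([ 0.10222971,  0.6924874 , -0.62423878]), 'ft_torque': array([-0.0527344 ,  0.00825452, -0.02406645]), 'grip_force': 0.0, 'finger_gap': 0.08706280280692205} 0.0187
scene 54.85072759654891 312.6353595711735 240.62740250818666 [ 1.88751131 -0.78725092  0.49862322] [-0.34926387  0.3043454   0.52307101] 0.9959016927083333
side 48.66353840660875 323.87858889189164 244.51857580016792 [ 2.22549942 -0.0573927   0.00692466] [-0.5587674   0.16882448  1.01493482] 0.995986328125
```

View pics/scene1.png

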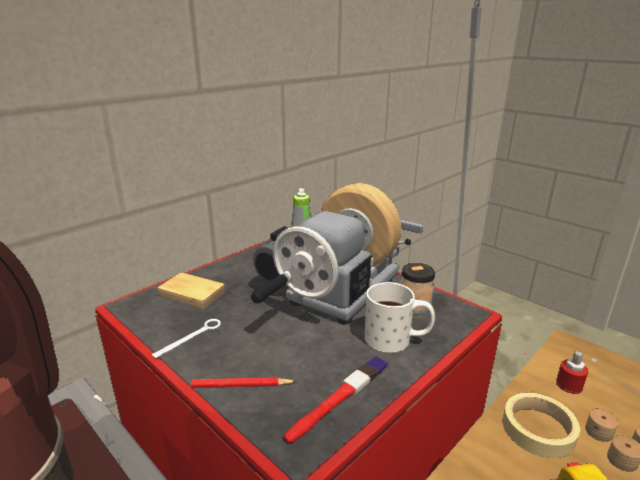

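View pics/side1.png

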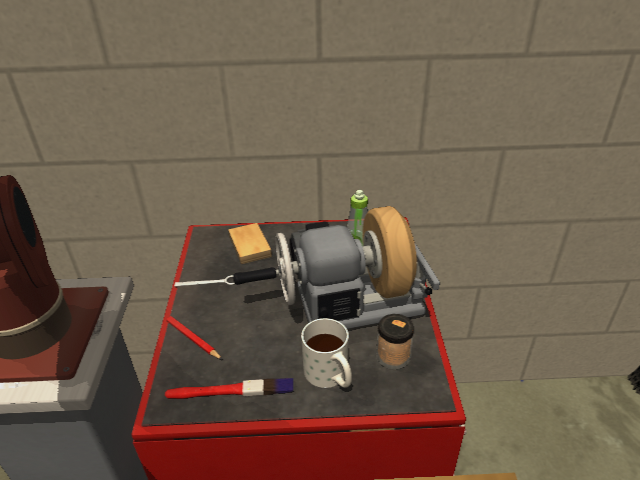

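The scene view shows the black handle at about (270,286), standing out of the wheel's lower left (hub at about (305,262)). The side view shows it at (253,276), with the wheel at (287,268). The mug and brush are to the right and the riser is at the left.

Run:
```python
from h import *
for n,hb,wb in(('scene',(253,272,292,302),(272,222,342,300)),('side',(234,264,276,286),(270,228,300,310))):
    s=dict(np.load(f'pics/{n}1.png.npz')); P=pts(s); im=s['pixels']; g=im.max(-1)
    def box(b): 
        m=np.zeros(g.shape,bool); m[b[1]:b[3],b[0]:b[2]]=1; return m
    m=box(hb)&(g<45)&(P[...,2]>.03); Q=P[m]
    c=np.median(Q,0);print(n,'handle',len(Q),c,np.percentile(Q,[2,98],axis=0)); Q=Q[np.linalg.norm(Q-c,axis=1)<.06]
    d=np.linalg.svd(Q-Q.mean(0),full_matrices=0)[2][0];print('axis',d,Q.mean(0),np.percentile((Q-Q.mean(0))@d,[1,99]))
    m=box(wb)&(g>130)&(im.max(-1).astype(int)-im.min(-1)<25)&(P[...,2]>.04); Q=P[m]; c=np.median(Q,0); Q=Q[abs(Q[:,0]-c[0])<.05]
    for _ in range(4):
        c=Q.mean(0); nv=np.linalg.svd(Q-c,full_matrices=0)[2][2]; Q=Q[abs((Q-c)@nv)<.008]
    print('wheel',len(Q),c,nv*np.sign(nv[0]),np.percentile(Q,[1,99],axis=0))
```

```text
scene handle 355 [0.44312627 0.03235355 0.09069336] [[0.39034757 0.02166954 0.04467999]
 [0.50374127 0.14430058 0.09950922]]
axis [-0.98797067 -0.15449396 -0.00675129] [0.42284539 0.02914627 0.09334837] [-0.04221743  0.03245757]
wheel 880 [0.48691296 0.01286064 0.11029957] [ 0.98010744  0.19179024 -0.05104818] [[ 0.47304697 -0.05139898  0.06736595]
 [ 0.50297952  0.07069764  0.15601973]]
side handle 450 [0.43131418 0.03161501 0.09546164] [[0.39596654 0.02060015 0.08352425]
 [0.46854518 0.04522538 0.10059819]]
axis [-0.98015416 -0.1981794   0.0047688 ] [0.43167574 0.03171604 0.09434935] [-0.03863585  0.03721816]
wheel 90 [ 0.49739284 -0.03286438  0.14083634] [0.95969355 0.2808087  0.01160889] [[ 0.48785821 -0.05290856  0.06878877]
 [ 0.50660332  0.01640165  0.18610655]]
```

```bash
python3 -m creep '[[29,38,2,-1],[29,38,2,-1],[29,38,2,-1],[29,38,2,0],[29,38,0,0],[29,38,0,0],[11,46,0,0],[11,46,0,0],[11,46,0,0],[11,46,0,0]]' 1 60; python3 -m creep '[[11,46,0,0],[11,46,0,0],[11,46,0,0],[11,46,0,0],[6,24,0,0],[5,22,0,0],[0,10,0,0],[0,0,0,0],[0,0,0,0]]'
```

```text
time: 1.1
position: [0.3754, -0.2166, 0.2303]
orientation: [[0.982, 0.191, -0.0], [0.191, -0.982, -0.0], [-0.0, 0.0, -1.0]]
wrist_force: [2.4, 0.5, 0.1]
finger_gap: 0.0872
grip_force: 0.0
time: 2.0
position: [0.4302, 0.0203, 0.2304]
orientation: [[0.982, 0.19, -0.001], [0.19, -0.982, -0.0], [-0.001, 0.0, -1.0]]
wrist_force: [0.2, -0.0, -0.3]
finger_gap: 0.0868
grip_force: 0.0
```

Run:
```python
from h import *
o=telemetry.get_obs(); s=optics.snapshot('wrist'); cv2.imwrite('pics/w1.png',s['pixels'])
f=240/np.tan(np.radians(s['fovy'])/2); v,u=np.mgrid[:480,:640]; z=s['z_map']
P=np.stack([(u-s['cx'])/f*z,(v-s['cy'])/f*z,z,np.ones_like(z)],-1)@np.array(s['tool_from_camera']).T
P=P[...,:3]@o['orientation'].T+o['position']
np.save('pics/w1P.npy',P)
g=s['pixels'].max(-1)
m=(g<60)&(abs(P[...,2]-.09)<.03)&(abs(P[...,0]-.43)<.07)&(abs(P[...,1]-.03)<.06)
Q=P[m]; print(len(Q),np.median(Q,0),np.percentile(Q,[1,99],axis=0)); ys,xs=np.where(m); print(xs.min(),xs.max(),ys.min(),ys.max())
d=np.linalg.svd(Q-Q.mean(0),full_matrices=0)[2][0];print(d)
```

```text
1053 [0.44129104 0.03959244 0.09775683] [[0.39554431 0.02280677 0.09252126]
 [0.46454637 0.05144255 0.1002622 ]]
290 311 185 263
[-0.98047076 -0.19418062 -0.03116046]
```

View pics/w1.png

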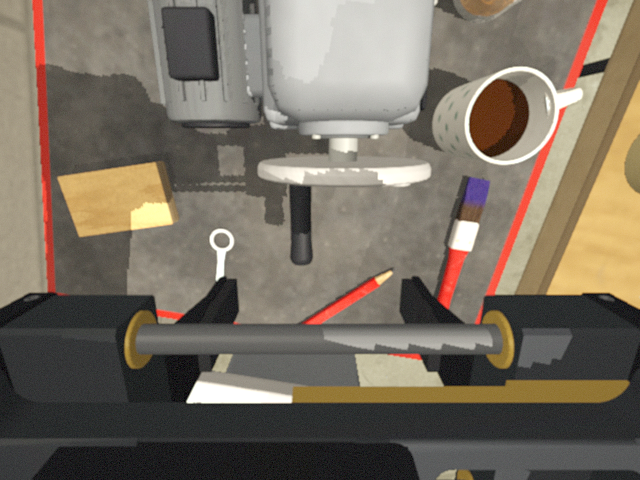

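The wrist view shows the handle at (301,185–263), parallel to the tool's x, and the wheel at (345,172). The fingers will straddle it with clearance on both sides.

```bash
python3 -m creep '[[4,17,0,0],[0,0,-40,0],[0,0,-40,0],[0,0,-40,0],[0,0,-39,0],[0,0,0,0],[0,0,0,0]]' 1 60; python3 -m creep '[[0,0,0,0],[0,0,0,0],[0,0,0,0],[0,0,0,0],[0,0,0,0],[0,0,0,0]]' -1 60
```

```text
time: 2.75
position: [0.4344, 0.0378, 0.0721]
orientation: [[0.982, 0.19, -0.001], [0.19, -0.982, 0.0], [-0.001, -0.001, -1.0]]
wrist_force: [0.4, -0.1, 0.1]
finger_gap: 0.0868
grip_force: 0.0
time: 3.35
position: [0.4346, 0.0384, 0.0717]
orientation: [[0.982, 0.191, 0.0], [0.191, -0.982, -0.0], [0.0, 0.0, -1.0]]
wrist_force: [0.6, 0.2, 0.2]
finger_gap: 0.0472
grip_force: 0.0
```

```bash
python3 -m creep '[[0,0,0,0],[0,0,0,0],[0,0,0,0],[0,0,0,0],[0,0,0,0],[0,0,0,0]]' -1 60
cat > plan.py <<'E'
import sys,numpy as np
a=np.arange(*[float(x) for x in sys.argv[1:4]]); t=np.radians(a)
rr=np.array([.191,-.982]); D=50
P=np.c_[D*np.sin(t)*rr[0],D*np.sin(t)*rr[1],D*np.cos(t)]; d=np.diff(np.round(P,0),axis=0)
for i in range(0,len(d),10): print(a[i+1],[list(map(int,x))+[0] for x in d[i:i+10]])
E
python3 plan.py 225 455 7.5
```

```text
time: 3.95
position: [0.4345, 0.0384, 0.0715]
orientation: [[0.982, 0.191, -0.0], [0.191, -0.982, 0.0], [-0.0, -0.0, -1.0]]
wrist_force: [-0.2, -0.3, 0.8]
finger_gap: 0.0188
grip_force: 60.0
232.5 [[-1, 4, 5, 0], [0, 4, 5, 0], [-1, 2, 6, 0], [0, 2, 6, 0], [0, 2, 6, 0], [-1, 0, 7, 0], [1, 0, 7, 0], [0, -2, 6, 0], [0, -2, 6, 0], [1, -2, 6, 0]]
307.5 [[0, -4, 5, 0], [1, -4, 5, 0], [1, -5, 5, 0], [1, -5, 3, 0], [1, -6, 3, 0], [2, -6, 2, 0], [1, -7, 2, 0], [1, -6, 0, 0], [1, -6, 0, 0], [1, -7, -2, 0]]
382.5 [[2, -6, -2, 0], [1, -6, -3, 0], [1, -5, -3, 0], [1, -5, -5, 0], [1, -4, -5, 0], [0, -4, -5, 0], [1, -2, -6, 0], [0, -2, -6, 0], [0, -2, -6, 0], [1, 0, -7, 0]]
```

```bash
sed -i 's/np.round(P,0)/np.round(P*2)\/2/; s/list(map(int,x))+\[0\]/x.tolist()+[0]/; s/,10): print/,6): print/; s/i+10\]\])/i+6]])/; s/d\[i:i+10\]/d[i:i+6]/' plan.py; python3 plan.py 225 586 5 | sed 's/\.0\b//g; s/ //2g'
```

```text
230 [[-0.5,3,3.5,0],[-0.5,2.5,3.5,0],[-0.5,2.5,3.5,0],[0,2,4,0],[-0.5,1.5,4,0],[0,1.5,4,0]]
260 [[-0.5,1,4.5,0],[0,0.5,4,0],[0,0,4.5,0],[0,0,4.5,0],[0,-0.5,4,0],[0.5,-1,4.5,0]]
290 [[0,-1.5,4,0],[0.5,-1.5,4,0],[0,-2,4,0],[0.5,-2.5,3.5,0],[0.5,-2.5,3.5,0],[0.5,-3,3.5,0]]
320 [[1,-3,3,0],[0.5,-3.5,2.5,0],[0.5,-3.5,2.5,0],[1,-3.5,2,0],[0.5,-4,1.5,0],[1,-4.5,1.5,0]]
350 [[1,-4,0.5,0],[0.5,-4,1,0],[1,-4.5,0,0],[1,-4.5,0,0],[0.5,-4,-1,0],[1,-4,-0.5,0]]
380 [[1,-4.5,-1.5,0],[0.5,-4,-1.5,0],[1,-3.5,-2,0],[0.5,-3.5,-2.5,0],[0.5,-3.5,-2.5,0],[1,-3,-3,0]]
410 [[0.5,-3,-3.5,0],[0.5,-2.5,-3.5,0],[0.5,-2.5,-3.5,0],[0,-2,-4,0],[0.5,-1.5,-4,0],[0,-1.5,-4,0]]
440 [[0.5,-1,-4.5,0],[0,-0.5,-4,0],[0,0,-4.5,0],[0,0,-4.5,0],[0,0.5,-4,0],[-0.5,1,-4.5,0]]
470 [[0,1.5,-4,0],[-0.5,1.5,-4,0],[0,2,-4,0],[-0.5,2.5,-3.5,0],[-0.5,2.5,-3.5,0],[-0.5,3,-3.5,0]]
500 [[-1,3,-3,0],[-0.5,3.5,-2.5,0],[-0.5,3.5,-2.5,0],[-1,3.5,-2,0],[-0.5,4,-1.5,0],[-1,4.5,-1.5,0]]
530 [[-1,4,-0.5,0],[-0.5,4,-1,0],[-1,4.5,0,0],[-1,4.5,0,0],[-0.5,4,1,0],[-1,4,0.5,0]]
560 [[-1,4.5,1.5,0],[-0.5,4,1.5,0],[-1,3.5,2,0],[-0.5,3.5,2.5,0],[-0.5,3.5,2.5,0],[-1,3,3,0]]
```

First 60° with readings every 15°.

```bash
(python3 -m creep '[[-0.5,3,3.5,0],[-0.5,2.5,3.5,0],[-0.5,2.5,3.5,0]]'
python3 -m creep '[[0,2,4,0],[-0.5,1.5,4,0],[0,1.5,4,0]]'
python3 -m creep '[[-0.5,1,4.5,0],[0,0.5,4,0],[0,0,4.5,0]]'
python3 -m creep '[[0,0,4.5,0],[0,-0.5,4,0],[0.5,-1,4.5,0]]') | tee log1 | grep -E 'pos|force|gap'
```

```text
position: [0.4329, 0.0464, 0.0824]
wrist_force: [0.5, -2.7, -1.9]
finger_gap: 0.0186
grip_force: 60.0
position: [0.432, 0.0511, 0.0943]
wrist_force: [-2.0, -4.2, -1.8]
finger_gap: 0.0185
grip_force: 60.0
position: [0.4317, 0.0526, 0.1072]
wrist_force: [-2.1, -4.4, -3.0]
finger_gap: 0.0186
grip_force: 59.9
position: [0.4321, 0.0508, 0.12]
wrist_force: [-1.1, -5.6, -5.7]
finger_gap: 0.0185
grip_force: 59.9
```

```bash
(python3 -m creep '[[0,-1.5,4,0],[0.5,-1.5,4,0],[0,-2,4,0]]'
python3 -m creep '[[0.5,-2.5,3.5,0],[0.5,-2.5,3.5,0],[0.5,-3,3.5,0]]'
python3 -m creep '[[1,-3,3,0],[0.5,-3.5,2.5,0],[0.5,-3.5,2.5,0]]'
python3 -m creep '[[1,-3.5,2,0],[0.5,-4,1.5,0],[1,-4.5,1.5,0]]'
python3 -m creep '[[1,-4,0.5,0],[0.5,-4,1,0],[1,-4.5,0,0]]'
python3 -m creep '[[1,-4.5,0,0],[0.5,-4,-1,0],[1,-4,-0.5,0]]'
python3 -m creep '[[1,-4.5,-1.5,0],[0.5,-4,-1.5,0],[1,-3.5,-2,0]]'
python3 -m creep '[[0.5,-3.5,-2.5,0],[0.5,-3.5,-2.5,0],[1,-3,-3,0]]') | tee log2 | grep -E 'pos|wrist_f|gap'
```

```text
position: [0.433, 0.0459, 0.132]
wrist_force: [2.9, -7.7, -9.8]
finger_gap: 0.0185
position: [0.4345, 0.0381, 0.1423]
wrist_force: [4.5, -6.5, -15.9]
finger_gap: 0.0186
position: [0.4364, 0.0284, 0.1501]
wrist_force: [6.4, -3.3, -23.1]
finger_gap: 0.0185
position: [0.4385, 0.0174, 0.1549]
wrist_force: [3.9, 3.3, -24.1]
finger_gap: 0.0187
position: [0.4408, 0.0061, 0.1567]
wrist_force: [-2.2, 9.3, -14.3]
finger_gap: 0.0185
position: [0.4431, -0.0055, 0.1559]
wrist_force: [-6.4, 12.1, -8.5]
finger_gap: 0.0182
position: [0.4456, -0.0178, 0.1517]
wrist_force: [-12.0, 10.0, 5.5]
finger_gap: 0.0184
position: [0.4477, -0.0288, 0.1442]
wrist_force: [-14.6, 5.5, 11.0]
finger_gap: 0.0186
```

```bash
cat > fit.py <<'E'
import re,sys,numpy as np
from scipy.optimize import least_squares
P=[];F=[];S=[]
for f in sys.argv[1:]:
    sg,f=(-1,f[1:]) if f[0]=='-' else (1,f)
    t=open(f).read()
    p=[eval(x) for x in re.findall(r'position: (\[.*\])',t)];P+=p
    F+=[eval(x) for x in re.findall(r'wrist_force: (\[.*\])',t)];S+=[sg]*len(p)
P=np.array(P);F=np.array(F);S=np.array(S)
rr=np.array([.191,-.982]);C=np.array([.4407,.0024])
u=(P[:,:2]-C)@rr*1e3; w=P[:,2]*1e3
c=least_squares(lambda c:np.hypot(u-c[0],w-c[1])-50,[0,106]).x; print('circle',c,np.hypot(u-c[0],w-c[1]).round(1))
th=np.arctan2(u-c[0],w-c[1]); fu=F[:,:2]@rr; T=fu*np.cos(th)-F[:,2]*np.sin(th); Rr=fu*np.sin(th)+F[:,2]*np.cos(th)
print(np.c_[np.degrees(th)%360,T,Rr].round(1).tolist())
# resist: T = -S*d - A sin(heavy angle); heavy = th+phi, gravity clockwise push = A sin(heavy)
A=np.c_[-S,np.sin(th),np.cos(th)]; x,*_=np.linalg.lstsq(A,T,rcond=None); 
print('drag',x[0],'A',np.hypot(*x[1:]),'phi',np.degrees(np.arctan2(x[2],x[1])),'res',(T-A@x).round(1))
phi=np.degrees(np.arctan2(x[2],x[1])); print('handle angle for heavy down',(180-phi)%360)
E
python3 fit.py log1 log2
```

```text
circle [ -1.06218158 106.79447704] [50.  50.  50.  49.9 50.  50.  50.1 50.1 50.  50.  49.9 49.9]
[[240.8, -3.0, -1.5], [255.5, -2.7, -3.2], [270.5, -3.0, -3.9], [285.3, -4.1, -6.6], [300.3, -4.4, -12.0], [315.3, -6.0, -16.4], [329.7, -7.8, -22.2], [343.7, -9.2, -22.4], [357.1, -10.3, -13.8], [10.7, -11.3, -10.8], [25.9, -13.3, -0.4], [41.5, -13.4, 2.8]]
drag 8.602714437823797 A 5.867771478166383 phi -160.16385506425772 res [-0.2  0.1  0.1 -0.3  0.5  0.1 -0.3 -0.2  0.   0.3 -0.5  0.3]
handle angle for heavy down 340.16385506425775
```

Clean fit; a half turn is done. I'll go back to handle angle of about 340°, with readings on the way as a check.

```bash
(python3 -m creep '[[-1,3,3,0],[-0.5,3.5,2.5,0],[-0.5,3.5,2.5,0],[-1,3.5,2,0]]'
python3 -m creep '[[-0.5,4,1.5,0],[-1,4.5,1.5,0]]'
python3 -m creep '[[-1,4,0.5,0],[-0.5,4,1,0]]'
python3 -m creep '[[-1,4.5,0,0],[-1,4.5,0,0]]'
python3 -m creep '[[-0.5,4,-1,0],[-1,4,-0.5,0],[-1,4.5,-1.5,0]]')>log3
python3 -m creep '[[0,0,0,0],[0,0,0,0],[0,0,0,0],[0,0,0,0]]' >log4; cat log4; python3 fit.py log1 log2 -log3; python3 fit.py log1 log2 log4|sed -n 2p
```

```text
time: 9.25
position: [0.4382, 0.0196, 0.1541]
orientation: [[0.982, 0.19, 0.0], [0.19, -0.982, -0.002], [0.0, 0.002, -1.0]]
wrist_force: [0.2, -7.7, -16.3]
finger_gap: 0.0185
grip_force: 59.9
circle [ -1.05000279 106.82619065] [50.  50.  50.  49.9 49.9 50.  50.1 50.1 49.9 49.9 49.9 49.9 50.1 50.1
 50.1 50.  49.9]
[[240.8, -3.0, -1.5], [255.5, -2.7, -3.2], [270.4, -3.0, -3.9], [285.3, -4.1, -6.6], [300.3, -4.4, -11.9], [315.2, -6.1, -16.4], [329.7, -7.8, -22.2], [343.7, -9.2, -22.4], [357.1, -10.3, -13.8], [10.7, -11.3, -10.8], [25.9, -13.3, -0.4], [41.5, -13.4, 2.8], [24.2, 3.8, -15.4], [14.5, 5.1, -16.7], [5.4, 5.2, -21.9], [355.3, 6.2, -23.1], [341.9, 7.1, -16.4]]
drag 8.226261508218958 A 5.711287379920783 phi -155.01814801960435 res [-0.5 -0.1  0.1 -0.2  0.6  0.2 -0.1 -0.1  0.1  0.3 -0.6  0.  -0.1  0.5
 -0.2 -0.1 -0.5]
handle angle for heavy down 335.0181480196044
[[240.8, -3.0, -1.5], [255.5, -2.7, -3.2], [270.5, -3.0, -3.9], [285.3, -4.1, -6.6], [300.3, -4.4, -12.0], [315.3, -6.0, -16.4], [329.7, -7.8, -22.2], [343.7, -9.2, -22.4], [357.1, -10.3, -13.8], [10.7, -11.3, -10.8], [25.9, -13.3, -0.4], [41.5, -13.4, 2.8], [341.0, 1.9, -17.9]]
```

```bash
python3 -m creep '[[-0.5,4,-1.5,0],[0,0,0,0],[0,0,0,0],[0,0,0,0],[0,0,0,0],[0,0,0,0]]' >log4; cat log4; python3 fit.py log1 log2 log4|sed -n 2p | tail -c 25; python3 -c "
from workcell import sign_off
print(sign_off())"
```

```text
time: 9.85
position: [0.4376, 0.023, 0.1527]
orientation: [[0.982, 0.19, 0.0], [0.19, -0.982, -0.002], [-0.0, 0.002, -1.0]]
wrist_force: [-1.4, -9.6, -13.9]
finger_gap: 0.0186
grip_force: 59.9
8], [336.7, 2.9, -16.4]]
the job is handed in; nothing more can be done
None
```

The handle was carried just over half a turn, and the job is handed in with the fingers holding it still at 337° (60 N grip); the force readings put the heavy side straight down at 335–340°, so you can pencil the light side at the top.

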